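# Hold the ink test panel against the sample stand

### The job

Draw the tall metal test panel straight up out of the slotted rack by its top edge and press its flat face square and centred against the sprung backrest of the sample stand, upright, its lower edge hanging below the backrest plate but clear of the stand's foot. Push steadily with about 10 N (never more than 25 N) and finish while still holding it there: do not let go, I will fasten it. Leave the short panels and everything else on the bench where they are.

Things in the scene. Friction and masses are not known exactly. Their poses are not given: they have to be found in the camera images.
- panel: the tall bare aluminium test panel, 5 mm thick (its x, the normal of its flat faces), 100 wide (y), 150 high (z, up); origin at the centre of its lower edge; about 0.2 kg. It stands upright, loose, in one of the rack's slots, its lower edge 12 mm above the bench, so its top edge is at 162. It is twice as high as the other panels in the rack
- rack: fixed plywood rack, 162 (x) by 120 (y), 58 high, with four straight slots 8 mm wide and 46 deep that run along its y, their centres at x = -51, -17, 17 and 51 mm; slot floors 12 mm above the bench. Origin at the centre of its underside, z up
- stand: fixed grey sample stand. Origin at the centre of its underside, x = direction in which the panel is to be pushed, z up. Foot plate 150 (x) by 140 (y), 12 thick; a rigid upright 70 wide (y), from x = 54 to 66 mm, up to 122 high; in front of it (on the -x side) the sprung backrest plate. Nothing rises above the foot on the -x side
- backrest_face (a point): centre of the front face of the aluminium backrest plate, which is 90 wide (y of the stand), 75 high (its lower edge 50 and its upper edge 125 mm above the bench) and 8 thick. The face looks along -x of the stand; unpressed, it lies at the stand's x = 0, and it moves with the plate
- backrest (a joint): how far the backrest plate has been pushed back along the stand's +x, in m: 0 unpressed, 0.025 against its hard stop. Its spring pushes back with 5 N at 0 plus 0.5 N for every mm: 10 N at 0.010
- short_a: one of two alike short bare aluminium test panels standing in other slots of the rack, 5 mm thick, 100 wide, 75 high; origin at the centre of its lower edge. Not to be disturbed
- short_b: one of two alike short bare aluminium test panels standing in other slots of the rack, 5 mm thick, 100 wide, 75 high; origin at the centre of its lower edge. Not to be disturbed
- ink_jar: small pale jar with a black cap, 52 mm diameter, 65 high, origin at the centre of its underside; a bystander
- ink_tin: steel tin, 70 mm diameter, 80 high, origin at the centre of its underside; a bystander
- spatula: spatula lying flat between rack and stand, about 200 mm long along its x, under 35 high; a bystander
- mouse: black computer mouse, about 80 by 60, 34 high; origin at its underside; a bystander
- colour_meter: black hand-held colour meter with a sloping screen, 140 by 78, about 95 high, origin at the centre of its underside; a bystander
Mind the look-alikes: they are no part of the job. What is shaped like the stand but purple or red is not meant. There is more than one size of the rack; the job needs the middle-sized.

How it is judged:
By the outcome, as a careful person would: the job done as asked, in the order asked, and still so for the second after the job is handed in, while the arm keeps its last pose, push and grip.
It also fails if it takes over 42 s, if anything falls off the work surface, if the arm or the gripper's body presses on something with over 40 N, if the wrist force passes 120 N, or if a joint passes its speed limit or range.

### The arm

A 6-joint arm with a two-finger parallel gripper is mounted at the origin on the work surface. World frame = base frame: x ahead of the robot, y to its left, z up, the work surface at z = 0. Lengths are in m, angles in rad, forces in N, time in s.
With the tool pointing down it reaches from about 0.3 to 0.875 m from the base axis. Payload 6.4 kg.
Tool frame: the origin (TCP) lies at the very end of the fingers, on their centre line; the grasp point (between the pads) lies bot.grip_depth behind it (bot.grip_depth is the distance from the TCP to the grasp point, in m); z points along the fingers, y is the line along which they close (so a half turn about z gives the same grasp; the last joint's range is limited). The gripper opens to 88 mm and grips with 3 to 60 N. Pads are 18 mm wide; open, the fingers measure 123 mm over their backs; the gripper's body (75 mm by 187 mm) begins 45 mm behind the grasp point.
Start: joints at [1.067, 0.181, 1.607, -0, 1.354, -0.206], TCP at [0.169, 0.55, 0.239] pointing down, gripper open.
Joint ranges: [-2.99, 2.99], [-0.89, 2.07], [0.3, 2.58], [-1.14, 4.28], [0, 2.63], [-3.12, 3.12]. Speed limits (rad/s): [2.57, 2.57, 3.01, 3.14, 3.14, 3.14].

### API

Orientations are given as a 3x3 rotation matrix whose columns are the frame's x, y, z axes.
In Python, from workcell import bot gives the robot as it stands.
- The arm moves only by the shell command python3 -m crank 'ROWS' [FORCE]. ROWS is JSON, a list of rows, each a list of 7 numbers: the shift along the tool's x, y, z in mm, then the turn, a rotation vector about the tool's x, y, z in rad, then the closure, from 0 (fully open) to 1 (shut). In form: [[dx, dy, dz, wx, wy, wz, grip], ...]. A call has 1 to 8 rows; each row is the pose to reach, as a shift and turn from the pose commanded when the call began, along the tool's axes at that moment; what a row does not reach only later rows make up. A row lasts 1/10 s, in which the tool goes at most 50 mm and 8.59 degrees, less where a joint would pass 70% of its speed; a pose out of reach is approached as far as the arm can. A call with a gripper value outside its range is refused whole. The fingers move at their own pace and stop on an object; FORCE is the grip in N (left out, the last holds). Time passes only in rows, so rows that repeat a pose let the fingers close. It gives the time, the measured TCP pose, the force, the opening and the grip force at its end, in the units of the state.
- bot.state(): the state, without advancing time (a new reading comes with each control period).
- bot.camera(name): name is "side" or "top"; returns a dict with "img" (420x560x3 uint8, red, green, blue), "fovy" (degrees; the focal length in pixels is half the picture's height over the tangent of half this angle, whatever the lens; pixels are square), "cx", "cy" (the principal point, pixels), "R" (3x3) and "t" (3): a world point X has camera coordinates R X + t. Camera axes: x right, y down, z forward; pixel columns grow to the right and rows downward; lengths in m; the calibration is good to about 2 mm. A picture is of the moment at which its call begins. There is no depth.
- bot.close_job(): hands the job in; it is judged then, once.
The state is a dict: "time_s": time; "joint_positions": joint angles; "joint_velocities": joint speeds; "joint_torque": joint torques, N m; "eef_pos": TCP position; "orientation": TCP orientation; "force": force on the tool from outside, world axes, zero at the start; "moment": the same for the moment, N m; "width": finger opening in m; "finger_force": force on a finger pad.
Only numpy, scipy, OpenCV 4.12 (cv2) and the standard library are available. Lean on these libraries where they do the work, as an engineer would, in place of code of your own. Each camera call takes 0.05 s, during which the arm holds its last target. There are 200 camera calls.

## Working session

There is one attempt and no reset: what is moved stays moved. The work goes in short steps, Python scripts to look and compute and a shell command to move; the robot and the scene stay as the last step left them, time stands still between calls to the robot, and variables do not carry over. Pictures are saved under pics/ and viewed, at most 10 in all, crops included, and the job is handed in when it is done.

```bash
mkdir -p pics; ls; python3 - <<'E'
from workcell import bot
import cv2,numpy as np
np.set_printoptions(precision=4,suppress=True)
for n in("side","top"):
    c=bot.camera(n);cv2.imwrite(f"pics/{n}0.png",c["img"][:,:,::-1])
    print(n,c["fovy"],c["cx"],c["cy"],c["R"],c["t"],-np.array(c["R"]).T@c["t"])
    np.savez(f"{n}0.npz",**c)
s=bot.state();print(s,bot.grip_depth)
E
```

```text
pics
side 42.246462423862354 277.3186491370782 204.83769639398162 [[ 0.9029 -0.4299 -0.0053]
 [-0.3448 -0.7167 -0.6062]
 [ 0.2568  0.5491 -0.7953]] [-0.4333  0.1978  1.7112] [ 0.0199 -0.9842  1.4785]
top 46.85684081798064 287.89594771635586 216.8516333561651 [[-0.0291 -0.9995  0.0075]
 [-0.9945  0.0282 -0.1011]
 [ 0.1008 -0.0104 -0.9948]] [0.0033 0.4927 1.2417] [0.3649 0.0024 1.2851]
{'time_s': 0.1, 'joint_positions': array([ 1.0667,  0.1815,  1.6079, -0.    ,  1.3538, -0.2063]), 'joint_velocities': array([ 0.0001, -0.0006, -0.0057, -0.0004, -0.002 , -0.0001]), 'joint_torque': array([ -0.0001, -43.4826, -34.2697,   0.0703,   0.034 ,  -0.0001]), 'eef_pos': array([0.1685, 0.5493, 0.2379]), 'orientation': array([[-0.956 ,  0.2934, -0.0007],
       [ 0.2934,  0.956 , -0.0014],
       [ 0.0003, -0.0015, -1.    ]]), 'force': array([ 0.8508,  0.0884, -0.2854]), 'moment': array([0.049 , 0.0126, 0.0331]), 'finger_force': 0.0, 'width': 0.08798888357657243} 0.0187
```

View pics/side0.png

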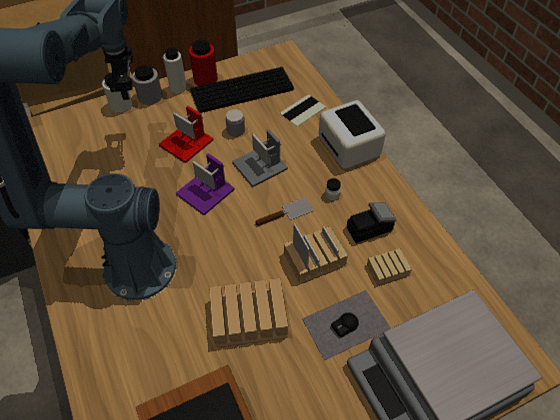

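View pics/top0.png

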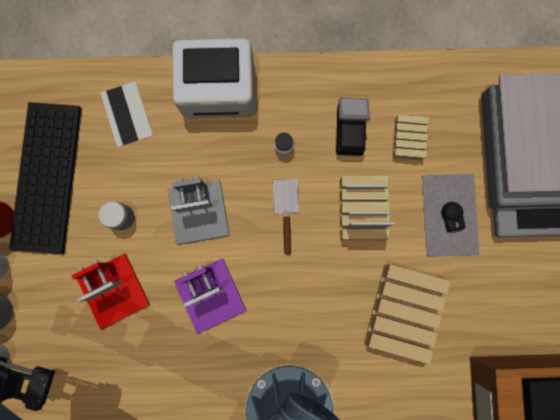

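The rack that matters is at top (365,207) / side (316,253), with the tall panel in the slot nearest the robot, at top (363,225). The grey stand is at top (198,212) / side (260,162), and its backrest faces the robot. Next, enlarged crops.

```bash
python3 - <<'E'
import cv2,numpy as np
t=cv2.imread("pics/top0.png");s=cv2.imread("pics/side0.png")
def crop(i,x,y,w,h,k):
    c=cv2.resize(i[y:y+h,x:x+w],None,fx=k,fy=k,interpolation=cv2.INTER_CUBIC)
    for j in range(0,w,10):
        cv2.line(c,(j*k,0),(j*k,6),(0,255,255),1); cv2.putText(c,str(x+j),(j*k,16),0,.33,(0,255,255),1)
    for j in range(0,h,10):
        cv2.line(c,(0,j*k),(6,j*k),(0,255,255),1); cv2.putText(c,str(y+j),(8,j*k+4),0,.33,(0,255,255),1)
    return np.clip(c*1.3,0,255).astype(np.uint8)
cv2.imwrite("pics/c1.png",np.hstack([crop(t,335,170,65,75,6),crop(s,280,220,67,75,6)]))
cv2.imwrite("pics/c2.png",np.hstack([crop(t,165,172,66,75,6),crop(s,230,125,66,75,6)]))
E
```

```text
(no output)
```

View pics/c1.png

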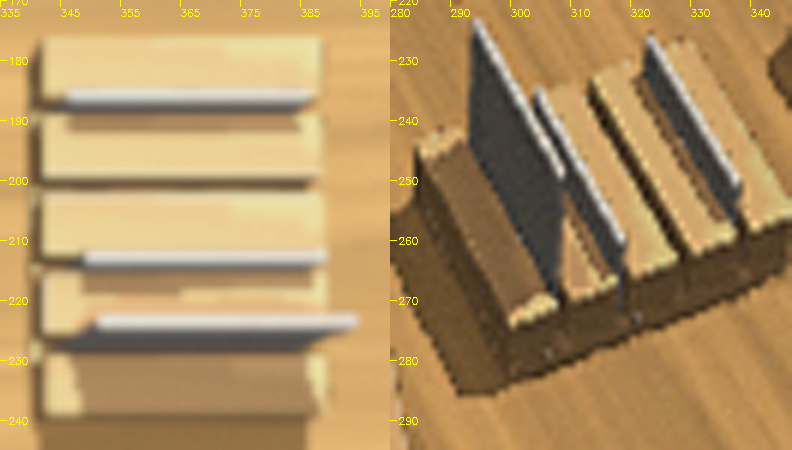

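View pics/c2.png

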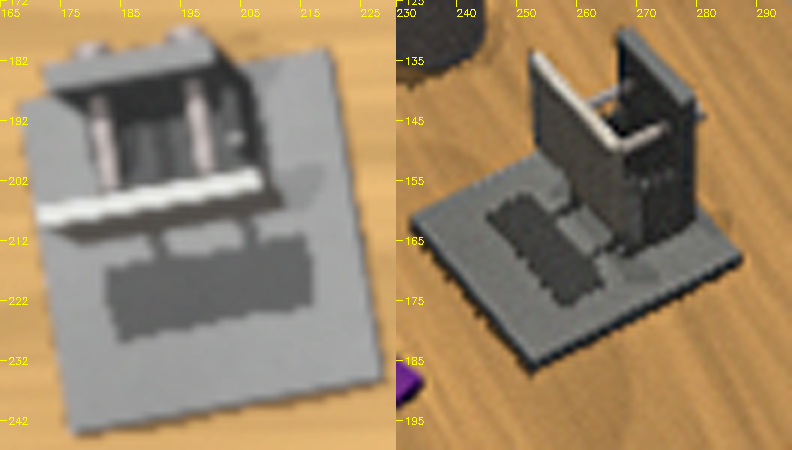

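```bash
cat > h.py <<'E'
import numpy as np,cv2
from scipy.optimize import least_squares
def load(n):
    c=np.load(n+"0.npz");f=210/np.tan(np.radians(c["fovy"])/2)
    return np.array([[f,0,c["cx"]],[0,f,c["cy"]],[0,0,1]])@np.c_[c["R"],c["t"]]
P={n:load(n) for n in("side","top")}
def tri(s,t):
    X=cv2.triangulatePoints(P["side"],P["top"],np.array(s,float),np.array(t,float)).ravel();return X[:3]/X[3]
def pr(n,X):
    q=P[n]@np.append(X,1);return q[:2]/q[2]
def fit(obs,x0):  # obs: (view, local xyz, px); pose x,y,yaw
    def r(p):
        c,s=np.cos(p[2]),np.sin(p[2])
        return np.concatenate([pr(n,np.array([p[0]+c*a[0]-s*a[1],p[1]+s*a[0]+c*a[1],a[2]]))-u for n,a,u in obs])
    o=least_squares(r,x0,loss="soft_l1");return o.x,r(o.x).reshape(-1,2)
E
python3 - <<'E'
from h import *
np.set_printoptions(precision=4,suppress=True)
C=lambda u,v,x0,y0,off=0:np.array([x0+(u-off)/6-.42,y0+v/6-.42])
pt=[C(95,322,335,170),C(358,322,335,170)];ps=[C(475,20,280,220,390),C(562,178,280,220,390)]
st=[C(38,215,165,172),C(262,181,165,172)];ss=[C(535,52,230,125,396),C(619,148,230,125,396)]
ft=[C(20,100,165,172),C(330,50,165,172),C(384,378,165,172),C(75,433,165,172)]
fs=[C(412,220,230,125,396),C(531,372,230,125,396),C(742,258,230,125,396)]
for nm,a,b in(("panel",ps,pt),("plate",ss,st)):
    A,B=tri(a[0],b[0]),tri(a[1],b[1]);d=A-B
    print(nm,A,B,np.linalg.norm(d),"yaw",np.degrees(np.arctan2(-d[0],d[1])),(A+B)/2)
V=np.array
o=[(n,V([0,y,.162]),u) for n,l in(("top",pt),("side",ps)) for y,u in zip((.05,-.05),l)]
print("panel",fit(o,[.5,-.2,0]))
o=[(n,V([.004,y,.125]),u) for n,l in(("top",st),("side",ss)) for y,u in zip((.045,-.045),l)]
print("plate",fit(o,[.5,.2,0]))
f=[(.075,.07),(.075,-.07),(-.075,-.07),(-.075,.07)]
o2=[("top",V([*a,.012]),u) for a,u in zip(f,ft)]+[("side",V([*a,.012]),u) for a,u in zip([f[3],f[2],f[1]],fs)]
print("foot",fit(o2,[.5,.2,0]));print("both",fit(o+o2,[.5,.2,0]))
# rack top front/back corners
rt=[C(42,38,335,170),C(322,38,335,170),C(320,415,335,170),C(42,415,335,170)]
g=[(.081,.06),(.081,-.06),(-.081,-.06),(-.081,.06)]
rs=[C(415,150,280,220,390),C(511,326,280,220,390),C(792,218,280,220,390)]
print("rack",fit([("top",V([*a,.058]),u) for a,u in zip(g,rt)]+[("side",V([*a,.058]),u) for a,u in zip([g[3],g[2],g[1]],rs)],[.5,-.2,0]))
E
```

```text
panel [ 0.4606 -0.1551  0.1588] [ 0.4568 -0.2571  0.1602] 0.10201787602312073 yaw -2.0994851080097328 [ 0.4587 -0.2061  0.1595]
plate [0.5141 0.2708 0.1249] [0.5258 0.1808 0.1248] 0.09077465637396812 yaw 7.411181701306025 [0.5199 0.2258 0.1248]
panel (array([ 0.4582, -0.2064, -0.0316]), array([[ 0.8219, -0.0923],
       [-0.1377,  0.0442],
       [-0.188 , -0.1843],
       [-0.1195, -0.5215]]))
plate (array([0.5155, 0.2253, 0.1276]), array([[ 0.2133, -0.1972],
       [-0.0403, -0.2793],
       [-0.2444,  0.0808],
       [-0.5206, -0.0303]]))
foot (array([0.5149, 0.2242, 0.1477]), array([[ 0.1394,  0.1424],
       [ 0.635 , -0.623 ],
       [ 0.8918,  0.1769],
       [-0.3497,  0.3682],
       [-0.842 , -0.6856],
       [ 0.0077, -1.2641],
       [ 0.2431, -0.4629]]))
both (array([0.5152, 0.2247, 0.145 ]), array([[ 0.5004,  0.2529],
       [ 0.1527, -0.4691],
       [-0.4567,  0.3068],
       [-0.3428,  0.0192],
       [ 0.0216, -0.0455],
       [ 0.5385, -0.6718],
       [ 0.6419,  0.1538],
       [-0.6222,  0.2029],
       [-0.8015, -0.858 ],
       [-0.0473, -1.4026],
       [ 0.2466, -0.5238]]))
rack (array([ 0.5088, -0.2088, -0.0349]), array([[ 0.0622, -0.3035],
       [ 0.028 ,  0.0295],
       [ 1.3273,  0.167 ],
       [ 0.407 , -0.128 ],
       [-0.8711, -1.5822],
       [-0.6944, -0.1756],
       [ 0.4297, -0.6489]]))
```

Every height check passes: panel top edge 0.160, plate top 0.125, widths 102 and 91 mm. The panel is at (0.458, -0.207) with yaw -0.033. The stand face is at (0.515, 0.225) with yaw about 0.14. I'll move above the panel in stages.

```bash
cat > go.py <<'E'
# usage: go.py x y z theta(tool y angle) -> shift mm and turn in tool axes from the measured pose
import sys,numpy as np
from scipy.spatial.transform import Rotation as Ro
from workcell import bot
x,y,z,th=map(float,sys.argv[1:5]);s=bot.state();R=np.array(s["orientation"])
c,n=np.cos(th),np.sin(th);T=np.array([[-n,c,0],[c,n,0],[0,0,-1.]])
T[:,0]=np.cross(T[:,1],T[:,2])
print("t",round(s["time_s"],2),"pos",np.round(s["eef_pos"],4),"F",np.round(s["force"],2),"w",round(s["width"],4),"ff",round(s["finger_force"],1),"q",np.round(s["joint_positions"],2))
print("shift",np.round(R.T@(np.array([x,y,z])-s["eef_pos"])*1e3,1),"turn",np.round(Ro.from_matrix(R.T@T).as_rotvec(),4))
E
python3 go.py .458 -.207 .239 -.033
python3 -m crank '[[-25,-32,0,0,0,0.06,0],[-55,-70,0,0,0,0.14,0],[-85,-109,0,0,0,0.22,0],[-115,-147,0,0,0,0.30,0],[-145,-185,0,0,0,0.38,0],[-175,-224,0,0,0,0.46,0],[-205,-262,0,0,0,0.54,0],[-230,-294,0,0,0,0.60,0]]'
python3 go.py .458 -.207 .239 -.033
```

```text
t 0.1 pos [0.1685 0.5493 0.2379] F [ 0.85  0.09 -0.29] w 0.088 ff 0.0 q [ 1.07  0.18  1.61 -0.    1.35 -0.21]
shift [-4.987e+02 -6.380e+02 -3.000e-01] turn [-1.500e-03  7.000e-04  1.306e+00]
time_s: 0.9
eef_pos: [0.3024, 0.1992, 0.2386]
orientation: [[-0.621, 0.784, 0.0], [0.784, 0.621, -0.0], [-0.0, 0.0, -1.0]]
force: [1.3, 0.2, -0.1]
width: 0.088
finger_force: 0.0
t 0.9 pos [0.3024 0.1992 0.2386] F [ 1.28  0.17 -0.15] w 0.088 ff 0.0 q [ 0.25 -0.35  2.1  -0.    1.39 -0.42]
shift [-4.150e+02 -1.302e+02 -3.000e-01] turn [3.000e-04 3.000e-04 7.027e-01]
```

```bash
python3 -m crank '[[-35,-11,0,0,0,0.07,0],[-70,-22,0,0,0,0.14,0],[-110,-34,0,0,0,0.21,0],[-150,-47,0,0,0,0.28,0],[-190,-60,0,0,0,0.35,0],[-230,-72,0,0,0,0.42,0],[-265,-83,0,0,0,0.49,0],[-295,-93,0,0,0,0.55,0]]' >/dev/null
python3 go.py .458 -.207 .239 -.033
```

```text
t 1.7 pos [ 0.4137 -0.0895  0.2385] F [-0.18  0.9  -0.09] w 0.0884 ff 0.0 q [-0.5  -0.18  1.97 -0.    1.35 -0.61]
shift [-122.    30.1   -0.5] turn [-2.000e-04 -1.000e-04  1.519e-01]
```

```bash
python3 -m crank '[[-25,6,0,0,0,0.04,0],[-55,13,0,0,0,0.08,0],[-85,21,0,0,0,0.12,0],[-110,27,0,0,0,0.15,0],[-122,30,0,0,0,0.152,0],[-122,30,0,0,0,0.152,0],[-122,30,0,0,0,0.152,0]]' >/dev/null
python3 go.py .458 -.207 .120 -.033
python3 - <<'E'
from workcell import bot
import cv2,numpy as np
t=bot.camera("top")["img"][:,:,::-1];s=bot.camera("side")["img"][:,:,::-1]
cv2.imwrite("pics/a.png",np.hstack([cv2.resize(i,None,fx=4,fy=4,interpolation=2) for i in(t[150:260,320:415],s[190:300,260:355])]))
E
```

```text
t 2.4 pos [ 0.4578 -0.204   0.2383] F [ 0.16 -0.52 -0.23] w 0.0882 ff 0.0 q [-0.66  0.02  1.79  0.    1.34 -0.63]
shift [ -3.1   0.4 118.3] turn [-0.0009 -0.0011  0.0046]
```

View pics/a.png

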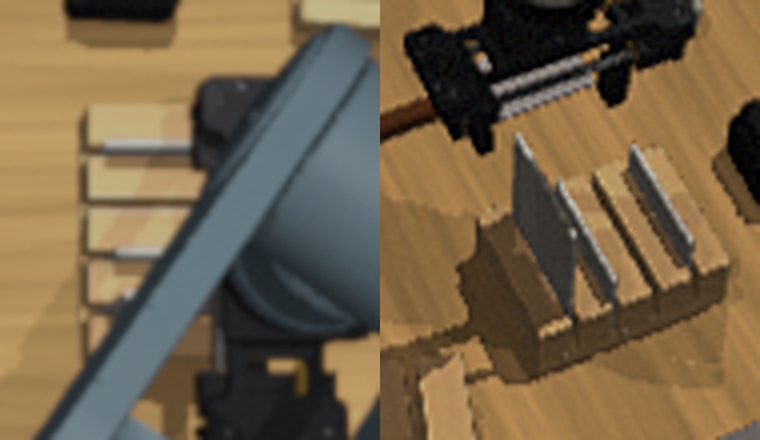

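The gripper straddles the panel with a finger on each side. In the side half, the panel's top edge runs from (520,140) to (572,230) in that crop. Descending.

```bash
python3 -m crank '[[-3,0,25,0,0,0.005,0],[-3,0,55,0,0,0.005,0],[-3,0,85,0,0,0.005,0],[-3,0,105,0,0,0.005,0],[-3,0,118,0,0,0.005,0],[-3,0,118,0,0,0.005,0],[-3,0,118,0,0,0.005,0]]' >/dev/null
python3 go.py .458 -.207 .120 -.033
python3 -m crank '[[0,0,0,0,0,0,0.5],[0,0,0,0,0,0,0.7],[0,0,0,0,0,0,0.85],[0,0,0,0,0,0,0.9],[0,0,0,0,0,0,0.95],[0,0,0,0,0,0,1],[0,0,0,0,0,0,1],[0,0,0,0,0,0,1]]' 15 >/dev/null
python3 go.py .458 -.207 .120 -.033
```

```text
t 3.2 pos [ 0.4586 -0.2078  0.1215] F [-0.61  0.12 -1.04] w 0.088 ff 0.0 q [-0.66  0.16  1.88  0.    1.09 -0.63]
shift [ 0.8 -0.6  1.5] turn [ 0.0008  0.0006 -0.0004]
t 4.0 pos [ 0.4581 -0.2079  0.1207] F [-0.14  0.02 -0.01] w 0.0261 ff 0.0 q [-0.66  0.17  1.89  0.    1.09 -0.63]
shift [ 0.9 -0.1  0.7] turn [-0.0001 -0.0001 -0.001 ]
```

```bash
python3 -m crank '[[0,0,0,0,0,0,1],[0,0,0,0,0,0,1],[0,0,0,0,0,0,1],[0,0,0,0,0,0,1],[0,0,0,0,0,0,1]]' 15 >/dev/null
python3 go.py .458 -.207 .120 -.033
python3 -m crank '[[0,0,0,0,0,0,1],[0,0,0,0,0,0,1],[0,0,0,0,0,0,1],[0,0,0,0,0,0,1]]' 55 >/dev/null
python3 go.py .458 -.207 .120 -.033
```

```text
t 4.5 pos [ 0.4581 -0.2079  0.1207] F [-0.02  0.12  1.14] w 0.0046 ff 15.0 q [-0.66  0.17  1.89 -0.    1.09 -0.63]
shift [ 0.9 -0.1  0.7] turn [-0.0001 -0.0001 -0.001 ]
t 4.9 pos [ 0.4581 -0.2079  0.1207] F [0.42 0.26 0.11] w 0.0043 ff 55.0 q [-0.66  0.17  1.89 -0.    1.09 -0.63]
shift [ 0.9 -0.2  0.7] turn [-0.    -0.    -0.001]
```

Gripped with low side forces. Lifting straight up, slowly until clear of the slot.

```bash
python3 -m crank '[[0,0,-5,0,0,0,1],[0,0,-12,0,0,0,1],[0,0,-20,0,0,0,1],[0,0,-30,0,0,0,1],[0,0,-40,0,0,0,1],[0,0,-50,0,0,0,1],[0,0,-60,0,0,0,1],[0,0,-65,0,0,0,1]]' >/dev/null
python3 go.py .458 -.207 .260 -.033
python3 -m crank '[[0,0,-15,0,0,0,1],[0,0,-35,0,0,0,1],[0,0,-55,0,0,0,1],[0,0,-70,0,0,0,1],[0,0,-75,0,0,0,1],[0,0,-75,0,0,0,1],[0,0,-75,0,0,0,1]]' >/dev/null
python3 go.py .46 .217 .260 .143
python3 - <<'E'
from workcell import bot
import cv2,numpy as np
t=bot.camera("top")["img"][:,:,::-1];s=bot.camera("side")["img"][:,:,::-1]
cv2.imwrite("pics/b.png",np.hstack([cv2.resize(i,None,fx=4,fy=4,interpolation=2) for i in(t[150:260,320:415],s[160:300,260:355][:110+0])]))
cv2.imwrite("pics/b.png",cv2.resize(s[140:290,220:400],None,fx=4,fy=4,interpolation=2))
E
```

```text
t 5.7 pos [ 0.4586 -0.2082  0.1872] F [ 0.94  0.19 -2.12] w 0.0045 ff 55.0 q [-0.66  0.07  1.84 -0.    1.23 -0.63]
shift [  1.1  -0.5 -72.8] turn [ 0.0015  0.0011 -0.001 ]
t 6.4 pos [ 0.4577 -0.2076  0.2598] F [-0.44  0.06 -1.92] w 0.0047 ff 55.0 q [-0.66 -0.    1.76  0.    1.38 -0.63]
shift [ 4.244e+02 -1.220e+01  2.000e-01] turn [-0.001  -0.0009 -0.177 ]
```

View pics/b.png

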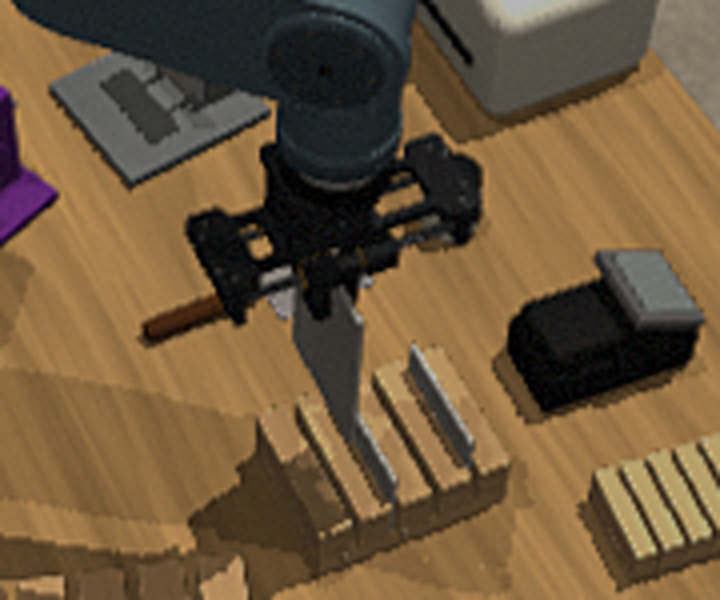

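The panel is held upright and clear of the rack, its near lower corner at crop (355,440). Both short panels are still in place. Carrying it to a point in front of the stand.

```bash
python3 -m crank '[[10,0,0,0,0,-0.01,1],[30,-1,0,0,0,-0.02,1],[60,-2,0,0,0,-0.03,1],[95,-3,0,0,0,-0.04,1],[130,-4,0,0,0,-0.05,1],[165,-5,0,0,0,-0.07,1],[200,-6,0,0,0,-0.08,1],[235,-7,0,0,0,-0.1,1]]' >/dev/null
python3 go.py .46 .217 .260 .143
python3 -m crank '[[35,1,0,0,0,-0.015,1],[70,2,0,0,0,-0.03,1],[105,3,0,0,0,-0.045,1],[135,5,0,0,0,-0.06,1],[160,8,0,0,0,-0.07,1],[175,10,0,0,0,-0.077,1],[182,11,0,0,0,-0.077,1],[182,11,0,0,0,-0.077,1]]' >/dev/null
python3 go.py .46 .217 .260 .143
```

```text
t 7.3 pos [0.4584 0.0293 0.2604] F [ 1.69 -0.23 -1.56] w 0.0047 ff 55.0 q [-0.2  -0.11  1.86  0.    1.39 -0.26]
shift [187.2  14.2   0.4] turn [-0.0005 -0.0004 -0.0759]
t 8.1 pos [0.4575 0.2103 0.2603] F [ 1.    0.05 -2.12] w 0.0045 ff 55.0 q [0.19 0.   1.76 0.   1.38 0.05]
shift [6.3 3.4 0.3] turn [-0.0009  0.      0.0016]
```

```bash
python3 -m crank '[[2,1,15,0,0,0,1],[4,2,40,0,0,0,1],[6,3,70,0,0,0,1],[6,3,95,0,0,0,1],[6,3,115,0,0,0,1],[6,3,125,0,0,0,1],[6,3,128,0,0,0,1],[6,3,128,0,0,0,1]]' >/dev/null
python3 go.py .46 .217 .132 .143
python3 - <<'E'
from workcell import bot
import cv2,numpy as np
t=bot.camera("top")["img"][:,:,::-1];s=bot.camera("side")["img"][:,:,::-1]
def crop(i,x,y,w,h,k):
    c=cv2.resize(i[y:y+h,x:x+w],None,fx=k,fy=k,interpolation=cv2.INTER_CUBIC)
    return np.clip(c*1.6,0,255).astype(np.uint8)
cv2.imwrite("pics/d.png",np.hstack([crop(t,165,172,66,80,6),crop(s,225,120,66,80,6)]))
E
```

```text
t 8.9 pos [0.4605 0.2156 0.133 ] F [-0.4  -0.07 -1.88] w 0.0046 ff 55.0 q [ 0.2   0.16  1.86 -0.    1.12  0.06]
shift [ 1.5 -0.3  1. ] turn [ 0.0002  0.0001 -0.0006]
```

View pics/d.png

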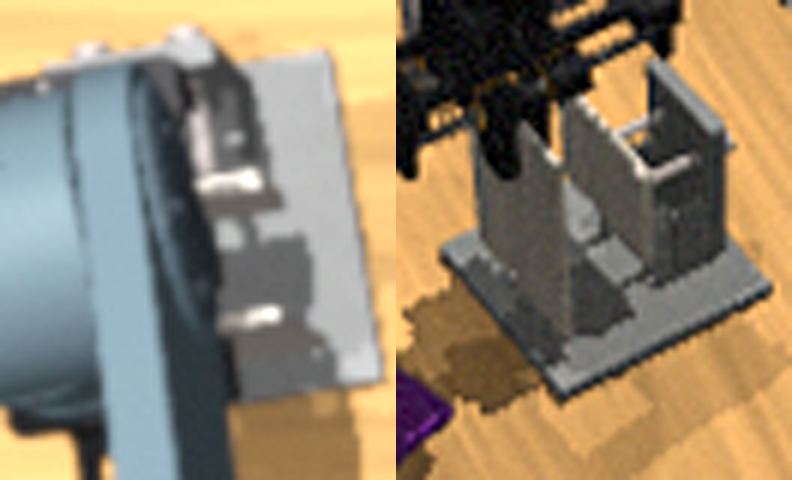

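The panel hangs in front of the backrest and clear of it, parallel by eye. Its near top corner is at top crop (282,314) and side crop (568,166). Next I'll compare it with the plate's end, (262,181) and (650,172).

```bash
python3 - <<'E'
from h import *
np.set_printoptions(precision=4,suppress=True)
C=lambda u,v,x0,y0,off=0:np.array([x0+(u-off)/6-.42,y0+v/6-.42])
pc=tri(C(568,166,225,120,396),C(281,314,165,172)); pl=tri(C(649,172,225,120,396),C(262,181,165,172))
print("panel corner",pc,"plate corner",pl)
for yaw in(.128,.143):
    ax=np.array([np.cos(yaw),np.sin(yaw)]);ay=np.array([-ax[1],ax[0]])
    print(yaw,"dx",ax@(pl-pc)[:2],"dy panel-plate (want -.005)",ay@(pc-pl)[:2])
    tcp=np.array([.4605,.2156]); print(" tcp->face origin est: x",ax@(np.array([.5152,.2250])-tcp),"y",ay@(np.array([.5152,.2250])-tcp))
    # predicted panel corner from tcp with grasp offset ~ +.001
    print(" pred panel corner",tcp-ay*.05)
E
```

```text
panel corner [0.4694 0.1658 0.1746] plate corner [0.5252 0.1797 0.1309]
0.128 dx 0.05716720583214369 dy panel-plate (want -.005) -0.006707723322984217
 tcp->face origin est: x 0.055452426227441606 y 0.0023406036593457812
 pred panel corner [0.4669 0.166 ]
0.143 dx 0.05726138671886659 dy panel-plate (want -.005) -0.005849492786968746
 tcp->face origin est: x 0.05548129568477555 y 0.0015085851445985011
 pred panel corner [0.4676 0.1661]
```

```bash
python3 -m crank '[[1,5,0,0,0,0,1],[1.5,15,0,0,0,0,1],[1.5,25,0,0,0,0,1],[1.5,35,0,0,0,0,1],[1.5,40,0,0,0,0,1],[1.5,42,0,0,0,0,1],[1.5,42,0,0,0,0,1],[1.5,42,0,0,0,0,1]]' 60
python3 go.py .4605 .2156 .132 .143
python3 -m crank '[[0,2,0,0,0,0,1],[0,4,0,0,0,0,1],[0,6,0,0,0,0,1],[0,8,0,0,0,0,1],[0,8,0,0,0,0,1],[0,8,0,0,0,0,1]]'
python3 -c "
from workcell import bot;print(bot.state()['moment'])"; python3 go.py .4605 .2156 .132 .143
```

```text
time_s: 9.8
eef_pos: [0.5012, 0.2234, 0.1325]
orientation: [[-0.143, 0.99, -0.001], [0.99, 0.143, -0.0], [-0.0, -0.001, -1.0]]
force: [-0.3, 0.5, -1.8]
width: 0.0044
finger_force: 59.9
t 9.8 pos [0.5012 0.2234 0.1325] F [-0.26  0.48 -1.81] w 0.0044 ff 59.9 q [0.2  0.24 1.76 0.   1.14 0.06]
shift [ -1.9 -41.4   0.5] turn [-0.0007  0.      0.0001]
time_s: 10.4
eef_pos: [0.5095, 0.2245, 0.1327]
orientation: [[-0.143, 0.99, -0.0], [0.99, 0.143, -0.0], [-0.0, -0.0, -1.0]]
force: [0.2, 0.5, -1.6]
width: 0.004
finger_force: 59.9
[-0.12627472  0.08377914  0.05521131]
t 10.4 pos [0.5095 0.2245 0.1327] F [ 0.19  0.49 -1.56] w 0.004 ff 59.9 q [ 0.2   0.26  1.74 -0.    1.14  0.06]
shift [ -1.9 -49.8   0.7] turn [-0.0001  0.      0.    ]
```

```bash
cat > m.py <<'E'
from workcell import bot
import numpy as np
s=bot.state();Y=np.array(s["orientation"])[:,1]
print("push",round(-Y@s["force"],2),"F",np.round(s["force"],2),"M",np.round(s["moment"],3),"pos",np.round(s["eef_pos"],4),"adv",round(1e3*Y@(s["eef_pos"]-np.array([.4605,.2156,.133])),2),"tilt",np.round(np.array(s["orientation"])[:,2],4),"ff",s["finger_force"],"t",s["time_s"])
E
python3 -m crank '[[0,0.5,0,0,0,0,1],[0,1,0,0,0,0,1],[0,1.5,0,0,0,0,1],[0,2,0,0,0,0,1],[0,2,0,0,0,0,1]]' >/dev/null; python3 m.py
python3 -m crank '[[0,0.5,0,0,0,0,1],[0,1,0,0,0,0,1],[0,1.5,0,0,0,0,1],[0,2,0,0,0,0,1],[0,2,0,0,0,0,1]]' >/dev/null; python3 m.py
```

```text
push 0.57 F [-0.61  0.2  -2.34] M [0.009 0.051 0.012] pos [0.5115 0.2248 0.1327] adv 51.82 tilt [ 1.e-04 -0.e+00 -1.e+00] ff 59.94336532079615 t 10.9
push 0.68 F [-0.7   0.09 -1.56] M [-0.078  0.071  0.081] pos [0.5134 0.2251 0.1327] adv 53.69 tilt [-3.e-04 -0.e+00 -1.e+00] ff 59.94390344421845 t 11.4
```

```bash

python3 -m crank '[[0,0.5,0,0,0,0,1],[0,1,0,0,0,0,1],[0,1.5,0,0,0,0,1],[0,2,0,0,0,0,1],[0,2,0,0,0,0,1]]' >/dev/null; python3 m.py
python3 -m crank '[[0,0.5,0,0,0,0,1],[0,1,0,0,0,0,1],[0,1.5,0,0,0,0,1],[0,2,0,0,0,0,1],[0,2,0,0,0,0,1]]' >/dev/null; python3 m.py
```

```text
push 5.44 F [-5.35 -0.97  1.81] M [-0.311  0.938  0.097] pos [0.5145 0.2253 0.1325] adv 54.81 tilt [-2.3e-03 -5.0e-04 -1.0e+00] ff 59.95823153934907 t 11.9
push 5.95 F [-5.83 -1.19  1.73] M [-0.316  1.092  0.035] pos [0.5162 0.2255 0.1325] adv 56.6 tilt [-2.8e-03 -6.0e-04 -1.0e+00] ff 59.96089759049937 t 12.4
```

Contact at about 54.5 mm of advance, and the spring behaves as described. Pressing on to about 10 mm of compression.

```bash

python3 -m crank '[[0,0.5,0,0,0,0,1],[0,1,0,0,0,0,1],[0,1.5,0,0,0,0,1],[0,2,0,0,0,0,1],[0,2.5,0,0,0,0,1],[0,3,0,0,0,0,1],[0,3.5,0,0,0,0,1],[0,4,0,0,0,0,1]]' >/dev/null; python3 m.py
python3 -m crank '[[0,0.5,0,0,0,0,1],[0,1,0,0,0,0,1],[0,1.5,0,0,0,0,1],[0,2,0,0,0,0,1],[0,2.5,0,0,0,0,1],[0,3,0,0,0,0,1],[0,3.5,0,0,0,0,1],[0,4,0,0,0,0,1]]' >/dev/null; python3 m.py
python3 -m crank '[[0,0,0,0,0,0,1],[0,0,0,0,0,0,1],[0,0,0,0,0,0,1]]' >/dev/null; python3 m.py
python3 - <<'E'
from workcell import bot
import cv2,numpy as np
t=bot.camera("top")["img"][:,:,::-1];s=bot.camera("side")["img"][:,:,::-1]
def crop(i,x,y,w,h,k):
    c=cv2.resize(i[y:y+h,x:x+w],None,fx=k,fy=k,interpolation=cv2.INTER_CUBIC)
    return np.clip(c*1.6,0,255).astype(np.uint8)
cv2.imwrite("pics/e.png",np.hstack([crop(t,165,172,66,80,6),crop(s,225,115,66,80,6)]))
E
```

```text
push 8.96 F [-8.76 -1.98  4.14] M [-0.32   1.442  0.016] pos [0.5197 0.2261 0.1324] adv 60.13 tilt [-3.8e-03 -8.0e-04 -1.0e+00] ff 59.96628994733328 t 13.2
push 10.79 F [-10.6   -1.94   4.81] M [-0.386  1.72   0.072] pos [0.5233 0.2266 0.1324] adv 63.69 tilt [-0.0048 -0.001  -1.    ] ff 59.97123229288263 t 14.0
push 8.91 F [-8.74 -1.63  5.2 ] M [-0.403  1.712  0.059] pos [0.5231 0.2266 0.1323] adv 63.56 tilt [-0.005 -0.001 -1.   ] ff 59.96902501952718 t 14.3
```

View pics/e.png

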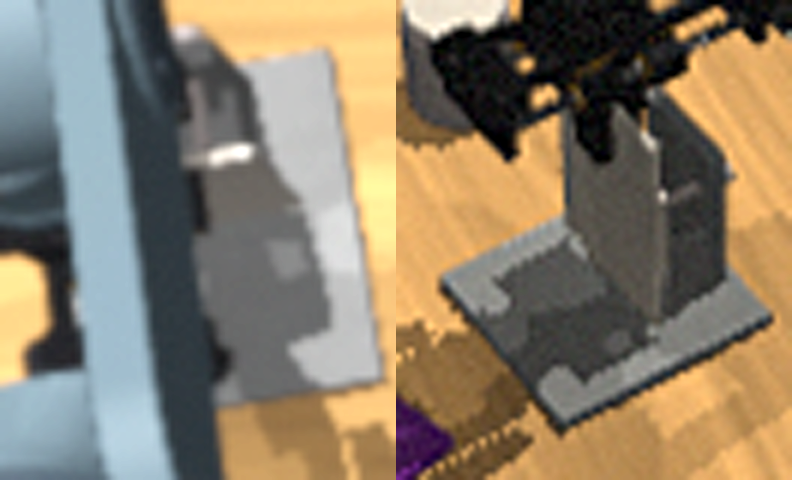

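The panel's face lies on the backrest, upright. Its lower near corner, at side crop (657,318), is below the plate and above the foot. I'll trim the small tilt and the vertical load, then let it settle.

```bash

python3 -m crank '[[0,0.2,-0.2,-0.001,0,0,1],[0,0.4,-0.4,-0.002,0,0,1],[0,0.5,-0.6,-0.003,0,0,1],[0,0.5,-0.6,-0.003,0,0,1],[0,0.5,-0.6,-0.003,0,0,1]]' >/dev/null; python3 m.py
python3 -m crank '[[0,0,0,0,0,0,1],[0,0,0,0,0,0,1],[0,0,0,0,0,0,1],[0,0,0,0,0,0,1]]' >/dev/null; python3 m.py
```

```text
push 8.94 F [-8.82 -1.46  2.29] M [-0.411  1.714 -0.005] pos [0.5231 0.2266 0.1323] adv 63.55 tilt [-3.3e-03 -8.0e-04 -1.0e+00] ff 59.95945539805689 t 14.9
push 9.47 F [-9.39 -1.23  1.43] M [-0.4    1.711  0.026] pos [0.5231 0.2266 0.1323] adv 63.56 tilt [-3.3e-03 -8.0e-04 -1.0e+00] ff 59.959500221157214 t 15.3
```

```bash

python3 -m crank '[[0,0.3,0,0,0,0,1],[0,0.6,0,0,0,0,1],[0,1,0,0,0,0,1],[0,1,0,0,0,0,1],[0,1,0,0,0,0,1],[0,1,0,0,0,0,1]]' >/dev/null; python3 m.py
python3 -m crank '[[0,0,0,0,0,0,1],[0,0,0,0,0,0,1],[0,0,0,0,0,0,1],[0,0,0,0,0,0,1]]' >/dev/null; python3 m.py
```

```text
push 10.11 F [-9.97 -1.59  3.01] M [-0.36   1.801  0.008] pos [0.524  0.2267 0.1323] adv 64.48 tilt [-3.4e-03 -9.0e-04 -1.0e+00] ff 59.96074733702699 t 15.9
push 10.14 F [-9.87 -2.5   2.71] M [-0.338  1.78   0.04 ] pos [0.524  0.2267 0.1323] adv 64.43 tilt [-3.5e-03 -8.0e-04 -1.0e+00] ff 59.960641189391026 t 16.3
```

A steady 10.1 N, with the compression at about 10 mm and the grip firm. Handing in.

```bash
python3 -c "
from workcell import bot;print(bot.close_job())"
```

```text
the job is handed in; nothing more can be done
None
```

The job is handed in after 16.3 s of the 42 s: the tall panel is held upright and, within about 1 mm, centred against the grey stand's backrest at a steady push of about 10 N, still gripped, its lower edge about 12 mm above the foot by calculation, with nothing else touched that I saw.

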